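# Click the step selector on to notch five and press start

### The job

On the relay training box, click the sprung thumb lever on to the right, one notch at a time, until the pointer rests at the fifth of the seven ticks counted from the left (as seen from the robot); push gently, let the lever spring fully back after every click, and do not let the pointer go past the fifth tick. Then, with the pointer there, press the wide round button gently all the way down and let it go. Leave the two small buttons alone and the loose relay and the clamp on the deck where they are.

Things in the scene. Friction and masses are not known exactly. Their poses are not given: they have to be found in the camera images.
- trainer: Cream steel training box, 300 x 440 mm, 70 mm high, fixed to the table; place and yaw vary. Origin: centre of its underside; x away from the robot, y left, z up. Detent inside: the pointer is held within about 0.03 rad of a tick; the lever lead at which it clicks differs from day to day, 0.2 to 0.45 rad (5 to 10 N at the paddle), so feel for it. Over 15 N on the lever spoils it.
- pivot (a point): Where the selector's vertical axis meets the deck (70 mm above the table); axes as the box. Seven raised steel ticks (14 x 4 mm, 4 mm high) lie on an arc 121 mm from it on the robot's side, 0.2 rad apart: tick n (1 at the left, 7 at the right) in the direction pi - 0.6 + 0.2 (n-1) rad from the box's x axis, anticlockwise from above.
- pointer (a joint): Angle (rad) of the flat steel pointer that turns on this axis close over the deck, tip 108 mm from the axis: 0.2 (n-1) at tick n, so 0 at the first (left) tick, 0.8 at the fifth. It grows anticlockwise from above: to the right as seen from the robot. It starts at tick 1, 2 or 3.
- pointer_tip (a point): Upper face of the tip of the pointer, 108 mm from the axis, 9 mm above the deck.
- paddle (a point): Centre of the upright black paddle on the thumb lever, 85 mm from the axis, 45 mm above the deck: 10 mm thick along its path, 24 mm wide along the radius, from 20 to 70 mm above the deck. The lever's arm (14 mm wide, top 23 mm above the deck) joins it to the axis, over the pointer. Push the paddle's left side, along its arc to the right.
- lever (a joint): Lead (rad) of the thumb lever over the pointer: 0 at rest, in line; positive to the right, at most 0.75. A spring, 1.8 N m/rad, joins them: the pushed lever leads while the push grows, then the pointer jumps one notch with a click and the push drops by about 4 N. Pushing 0.2 rad further clicks again. Let go, the lever springs back in line.
- start_top (a point): Centre of the top of the wide round grey push button (38 mm across) in a dark collar of 54 mm, at the right of the deck; top 22 mm above the deck when up.
- start (a joint): How far the wide button is pressed (m): 0 up, 0.006 fully down, which takes about 5 N; it springs back up.
- small_near (a joint): How far the small button (18 mm across, near the robot, 80 mm from the wide one) is pressed, m; leave alone.
- small_far (a joint): How far the small button (18 mm across, on the far side, 70 mm from the wide one) is pressed, m; leave alone.
- relay_mid (a point): Centre of a loose clear relay (30 x 23 mm, 38 mm high) that stands on the deck between the lever and the wide button; leave alone.
- clamp_mid (a point): Centre of a loose grey rail clamp (45 x 10 mm, 42 mm high) that stands on the deck's near edge between the lever and the buttons; leave alone.

How it is judged:
By the outcome, as a careful person would: the job done as asked, in the order asked, and still so for the second after the job is handed in, with the robot touching nothing.
It also fails if it takes over 72 s, if anything falls off the work surface, if the arm or the gripper's body presses on something with over 40 N, if the wrist force passes 120 N, or if a joint passes its speed limit or range.

### The arm

A 6-joint arm with a two-finger parallel gripper is mounted at the origin on the work surface. World frame = base frame: x ahead of the robot, y to its left, z up, the work surface at z = 0. Lengths are in m, angles in degrees, forces in N, time in s.
With the tool pointing down it reaches from about 0.275 to 0.75 m from the base axis. Payload 10.2 kg.
Tool frame: the origin (TCP) lies midway between the tips of the shut fingers; the grasp point (between the pads) lies 19 mm behind it (grip_point_offset is the distance from the TCP to the grasp point, in m); z points along the fingers, y is the direction in which the jaws open and shut (so a half turn about z gives the same grasp; the last joint's range is limited). The gripper opens to 88 mm and grips with 3 to 60 N. Pads are 18 mm wide; open, the fingers measure 123 mm over their backs; the gripper's body (75 mm by 187 mm) begins 45 mm behind the grasp point.
Start: joints at [-78.002, 17.928, 85.812, -0, 76.261, -12.8], TCP at [0.22, -0.477, 0.239] pointing down, gripper open.
Joint ranges: [-168.41, 168.41], [-55.51, 124.54], [10.69, 146.95], [-70.63, 250.63], [1, 178], [-165.06, 165.06]. Speed limits (degrees/s): [136.94, 136.94, 172.46, 180, 180, 180].

### API

Orientations are given as [roll, pitch, yaw] about the fixed x, y, z axes, in that order (R = Rz(yaw) Ry(pitch) Rx(roll)).
In Python, from rig import * gives the robot as it stands. The module is installed in compiled form; this text tells all that it offers.
- The arm moves only by the tool move_arm, never from a script. Its argument "targets" is text: rows parted by semicolons, each of 4 numbers parted by spaces: the shift along the tool's x, y, z in mm, then the turn about the tool's z in rad. In form: x y z twist; .... A call has exactly 5 rows; each row shifts and turns the commanded pose from where the row before left it, along the tool's axes as they then stand; what a row does not reach is not made up. A row lasts 1/12 s, in which the tool goes at most 41.7 mm and 7.16 degrees, less where a joint would pass 70% of its speed; a pose out of reach is approached as far as the arm can. A call is refused whole if a number of a shift passes 41.7 or a number of a turn 0.125, either way. A call with a gripper value outside its range is refused whole. "fingers" is the closure, from -1 (fully open) to 1 (shut), set as the call begins (left out, the last holds). The fingers move at their own pace and stop on an object; "force" is the grip in N (left out, the last holds). Time passes only in rows, so rows that do not move let the fingers close, or fill a call up. It gives the time, the measured TCP pose, the force and the opening at its end, in the units of the state.
- sense(): the state, without advancing time (a new reading comes with each control period).
- get_image(name): name is "scene" or "top" or "wrist"; returns (picture, depth): 420x560x3 uint8, red, green, blue; 420x560 float32, m along the optical axis (not along the pixel's ray), 0 where there is no reading.
- get_calibration(name): a dict with "fx", "fy", "cx", "cy" (pixels), "dist_coeffs" ([k1, k2, p1, p2, k3] as OpenCV has them; the pictures are not rectified), "world_from_camera" (4x4, takes a point from camera to world coordinates); the wrist camera has in their place "mount" (4x4, takes a point from camera to tool coordinates, whose origin is the TCP and whose axes are the flange's). Camera axes: x right, y down, z forward; pixel columns grow to the right and rows downward; lengths in m; the calibration is good to about 2 mm. A picture is of the moment at which its call begins: read the wrist's pose just before it. get_calibration takes no time and is no camera call.
- close_job(): hands the job in, once; it reports no verdict.
The state is a dict: "time": time; "qpos": joint angles; "joint_vel": joint speeds; "joint_torque": joint torques, N m; "tool_pos": TCP position; "tool_rot": TCP orientation; "contact_force": force on the tool from outside, world axes, zero at the start; "moment": the same for the moment, N m; "width": finger opening in m.
Only numpy, scipy, OpenCV 4.12 (cv2) and the standard library are available. Lean on these libraries where they do the work, as an engineer would, in place of code of your own. Each camera call takes 0.05 s, during which the arm holds its last target.

## Working session

There is one attempt and no reset: what is moved stays moved. The work goes in short steps, Python scripts to look and compute and a tool call to move; the robot and the scene stay as the last step left them, time stands still between calls to the robot, and variables do not carry over. Pictures are saved under pics/ and viewed, and the job is handed in when it is done.

Besides the shell and the picture viewer there is one more tool, called after "Call:" as a command line: name --argument value ..., lists and objects as JSON in quotes. move_arm: Moves the arm, as the interface text tells. Its arguments: {"type":"object","properties":{"targets":{"type":"string"},"fingers":{"type":"number"},"force":{"type":"number"}},"required":["targets"]}

```bash
mkdir -p pics; python3 - <<'E'
from rig import *
import cv2,numpy as np
print(sense())
for n in ("top","scene"):
    p,d=get_image(n); cv2.imwrite(f"pics/{n}0.png",p[:,:,::-1]); np.save(f"pics/{n}0.npy",d); c=get_calibration(n); print(n,c)
print(get_calibration("wrist"))
E
```

```text
{'time': 0.0, 'qpos': array([-7.80028431e+01,  1.79593498e+01,  8.58525611e+01,  2.25326604e-07,
        7.62596407e+01, -1.28016907e+01]), 'joint_vel': array([-0.03444052, -0.00262328, -0.02685929, -0.01911064, -0.13316   ,
       -0.07420759]), 'joint_torque': array([ 1.06188989e-03, -4.02210760e+01, -2.52272272e+01,  6.94636186e-02,
        3.52399622e-02, -7.83590417e-05]), 'tool_pos': array([ 0.22012694, -0.47636585,  0.23817142]), 'tool_rot': array([-1.79930227e+02, -1.58544132e-02,  2.47988380e+01]), 'contact_force': array([-0.07557963,  0.70950626,  0.4538393 ]), 'moment': array([-0.00656333, -0.01498024,  0.02163139]), 'width': 0.08805487887725229}
top {'fx': 509.8455608333274, 'fy': 509.8455608333274, 'cx': 270.50838052588415, 'cy': 210.63413750936067, 'dist_coeffs': array([0.02608969, 0.        , 0.        , 0.        , 0.        ]), 'world_from_camera': array([[ 0.19548004, -0.9596259 ,  0.20225155,  0.41554938],
       [-0.98070495, -0.19176367,  0.03800645,  0.00430576],
       [ 0.00231253, -0.2057786 , -0.97859584,  0.83406983],
       [ 0.        ,  0.        ,  0.  
[... 330 characters left out ...]
8558 ,  0.47985832, -0.37266046],
       [-0.0164719 , -0.77958032, -0.62608562,  0.64060136],
       [ 0.        ,  0.        ,  0.        ,  1.        ]])}
{'fx': 360.02393675185573, 'fy': 360.02393675185573, 'cx': 271.4630049311366, 'cy': 208.6095274408295, 'dist_coeffs': array([-0.00816393,  0.        ,  0.        ,  0.        ,  0.        ]), 'mount': array([[ 1.08601690e-04, -9.54138850e-01, -2.99364399e-01,
         7.87031105e-02],
       [ 9.99999963e-01,  1.78605703e-04, -2.06480644e-04,
        -7.47510458e-04],
       [ 2.50479393e-04, -2.99364365e-01,  9.54138834e-01,
        -1.45593503e-01],
       [ 0.00000000e+00,  0.00000000e+00,  0.00000000e+00,
         1.00000000e+00]])}
```

View pics/top0.png

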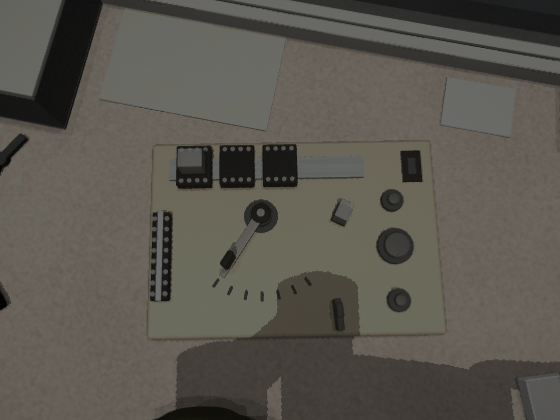

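View pics/scene0.png

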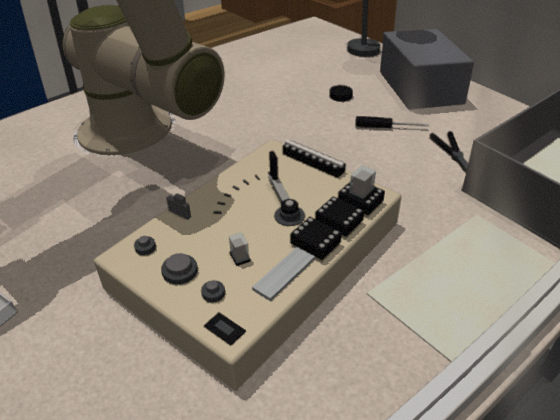

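The top view shows the seven ticks from (216,283) to (308,282), the hub at (261,213), the paddle near (228,258), the wide button at (397,245), the clamp at (338,313) and the relay at (343,212). Next I'll enlarge the view and measure.

```bash
cat > h.py <<'E'
import numpy as np,cv2
from rig import *
def ray(name,uv):
    c=get_calibration(name);K=np.array([[c['fx'],0,c['cx']],[0,c['fy'],c['cy']],[0,0,1]])
    n=cv2.undistortPoints(np.array(uv,float).reshape(-1,1,2),K,np.array(c['dist_coeffs'])).reshape(-1,2)
    return np.c_[n,np.ones(len(n))],c['world_from_camera']
def onz(name,uv,z):
    r,T=ray(name,uv); d=r@T[:3,:3].T; o=T[:3,3]; s=(z-o[2])/d[:,2]; return o+d*s[:,None]
def bydepth(name,uv,D):
    r,T=ray(name,uv); z=np.array([D[int(v),int(u)] for u,v in uv]); return (r*z[:,None])@T[:3,:3].T+T[:3,3]
E
python3 - <<'E'
from h import *
np.set_printoptions(precision=4,suppress=True)
p=cv2.imread('pics/top0.png');D=np.load('pics/top0.npy')
def crop(n,x0,y0,x1,y1,s,g=2.2):
    q=cv2.resize(p[y0:y1,x0:x1],None,fx=s,fy=s,interpolation=cv2.INTER_CUBIC); q=np.clip(q.astype(float)*1.8,0,255).astype(np.uint8); cv2.imwrite(n,q)
crop('pics/c1.png',190,190,330,310,5)
crop('pics/c2.png',320,140,460,345,2.9)
t=[(216,283),(231,291),(246,295),(262,296),(278,295),(293,290),(308,282)]
print(onz('top',t,.072)); print(bydepth('top',t,D))
c=[(154,145),(431,142),(443,333),(149,337)]
P=onz('top',c,.07);print(P,[np.linalg.norm(P[i]-P[i-1]) for i in range(4)])
print(bydepth('top',[(397,245),(391,199),(399,299),(343,208),(338,303),(228,256),(261,211)],D))
E
```

```text
[[ 0.4498  0.0917  0.072 ]
 [ 0.4427  0.0674  0.072 ]
 [ 0.4413  0.0445  0.072 ]
 [ 0.4445  0.0211  0.072 ]
 [ 0.4505 -0.0018  0.072 ]
 [ 0.462  -0.0221  0.072 ]
 [ 0.4779 -0.0418  0.072 ]]
[[ 0.4497  0.0915  0.0737]
 [ 0.4428  0.0678  0.0676]
 [ 0.4413  0.0445  0.0725]
 [ 0.4444  0.021   0.0734]
 [ 0.4505 -0.0018  0.0729]
 [ 0.4618 -0.022   0.0758]
 [ 0.4775 -0.0415  0.0765]]
[[ 0.6409  0.234   0.07  ]
 [ 0.7311 -0.1919  0.07  ]
 [ 0.4444 -0.2473  0.07  ]
 [ 0.3552  0.1702  0.07  ]] [np.float64(0.29269792286091073), np.float64(0.43532227231931236), np.float64(0.29193927436996864), np.float64(0.4268881516296586)]
[[ 0.5549 -0.1587  0.0916]
 [ 0.622  -0.1401  0.0905]
 [ 0.4784 -0.1734  0.0889]
 [ 0.5896 -0.0701  0.1101]
 [ 0.4542 -0.0854  0.1127]
 [ 0.4854  0.0756  0.1414]
 [ 0.5636  0.0463  0.1018]]
```

View pics/c1.png

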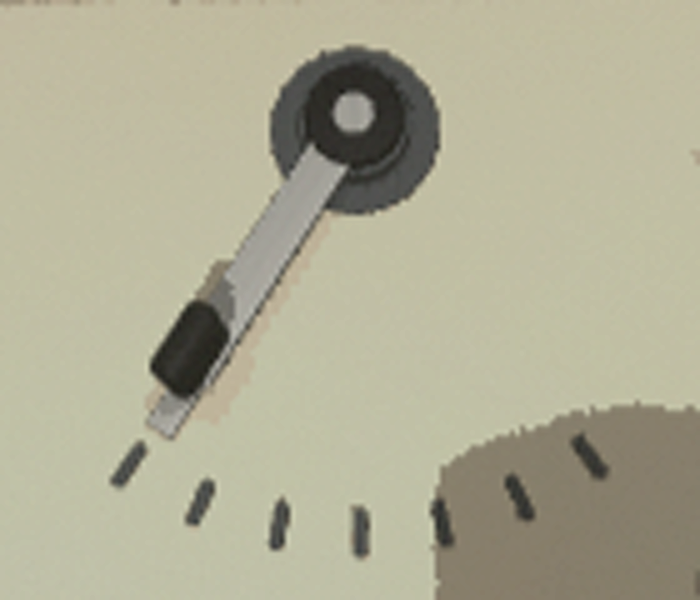

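View pics/c2.png

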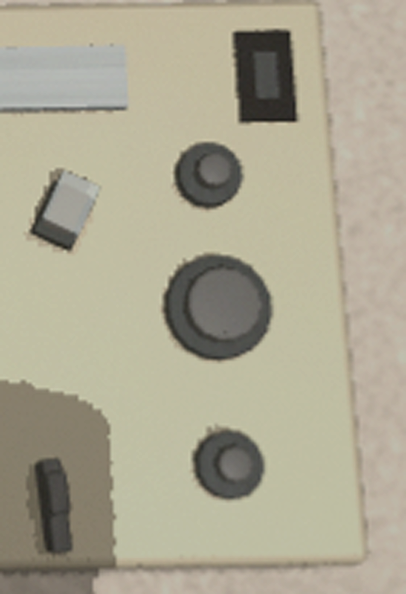

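```bash
python3 - <<'E'
from h import *
from scipy.optimize import least_squares
np.set_printoptions(precision=4,suppress=True)
t=np.array([(128,464),(200,502),(279,525),(361,532),(443,522),(519,497),(590,456)])/5+190-.4
P=onz('top',t,.074)[:,:2]
n=np.arange(7)
def m(x,r): a=x[2]+np.pi-.6+.2*n; return x[:2]+r*np.c_[np.cos(a),np.sin(a)]
s=least_squares(lambda x:(m(x,.121)-P).ravel(),[.556,.046,.2]);print('pivot,yaw',s.x,np.abs(s.fun).max())
s4=least_squares(lambda x:(m(x,x[3])-P).ravel(),[.556,.046,.2,.12]);print(s4.x)
px,py,yaw=s.x
q=lambda l,z:onz('top',np.array(l)/5+190-.4,z)[0]
for nm,l,z in (('tip',(163,424),.079),('paddletop',(189,348),.140),('hub',(355,112),.10)):
    w=q([l],z); v=w[:2]-s.x[:2]; print(nm,w,'r',np.hypot(*v),'pointer angle',(np.arctan2(v[1],v[0])-yaw-np.pi+.6+np.pi)%(2*np.pi)-np.pi)
print('start',onz('top',[(320+224/2.9,140+304/2.9)],.092))
E
```

```text
pivot,yaw [0.5625 0.0471 0.214 ] 0.00025016893864418435
[0.5625 0.0471 0.214  0.121 ]
tip [0.4635 0.0847 0.079 ] r 0.10587019713703223 pointer angle 0.023730200038721172
paddletop [0.4811 0.0757 0.14  ] r 0.08620907219204017 pointer angle 0.04886020088639764
hub [0.5624 0.0467 0.1   ] r 0.0004464020123401673 pointer angle 1.7180020056055394
start [[ 0.5551 -0.1589  0.092 ]]
```

Pivot fit residual is 0.25 mm and the pointer is at tick 1, so four clicks are needed. I'll approach now with the fingers shut.

Call:
move_arm --targets "24.8 -21.2 0 0; 24.8 -21.2 0 0; 24.8 -21.2 0 0; 24.8 -21.2 0 0; 24.8 -21.2 0 0" --fingers 1 --force 20

```text
time: 0.52
tool_pos: [0.2885, -0.3268, 0.2385]
tool_rot: [-180.0, -0.0, 24.8]
contact_force: [0.3, 0.3, 0.8]
width: 0.0569
```

Call:
move_arm --targets "24.8 -21.2 0 0; 24.8 -21.2 0 0; 24.8 -21.2 0 0; 24.8 -21.2 0 0; 24.8 -21.2 0 0"

```text
time: 0.93
tool_pos: [0.3566, -0.1785, 0.2386]
tool_rot: [-180.0, 0.0, 24.8]
contact_force: [0.7, -0.9, 0.8]
width: 0.0235
```

Call:
move_arm --targets "24.8 -21.2 0 0; 24.8 -21.2 0 0; 24.8 -21.2 0 0; 24.8 -21.2 0 0; 24.8 -21.2 0 0"

```text
time: 1.35
tool_pos: [0.4248, -0.0302, 0.2386]
tool_rot: [-180.0, 0.0, 24.8]
contact_force: [-0.0, -0.0, 0.3]
width: 0.0005
```

Call:
move_arm --targets "24.8 -21.2 0 0; 24.8 -21.2 0 0; 24.8 -21.2 0 0; 24.8 -21.2 0 0; 24.8 -21.2 0 0"

```text
time: 1.77
tool_pos: [0.4929, 0.1181, 0.2385]
tool_rot: [-180.0, 0.0, 24.8]
contact_force: [0.4, -0.0, -0.4]
width: 0.0002
```

Call:
move_arm --targets "0 0 0 0.112; 0 0 0 0.112; 0 0 0 0.112; 0 0 0 0.112; 0 0 0 0.112"

```text
time: 2.18
tool_pos: [0.4925, 0.1164, 0.2384]
tool_rot: [180.0, 0.0, -7.6]
contact_force: [0.1, -0.8, -0.4]
width: 0.0004
```

Call:
move_arm --targets "0 0 0 0.109; 0 0 0 0; 0 0 0 0; 0 0 0 0; 0 0 0 0"

```text
time: 2.6
tool_pos: [0.4926, 0.1163, 0.2386]
tool_rot: [180.0, 0.0, -13.4]
contact_force: [-1.4, 0.1, 0.1]
width: 0.0006
```

Call:
move_arm --targets "0 0 25 0; 0 0 25 0; 0 0 25 0; 0 0 20 0; 0 0 0 0"

```text
time: 3.02
tool_pos: [0.4908, 0.1163, 0.1403]
tool_rot: [179.9, 0.4, -13.5]
contact_force: [0.5, 0.2, 0.2]
width: 0.0002
```

```bash
python3 - <<'E'
from h import *
for n in ("scene","wrist"):
    p,d=get_image(n); cv2.imwrite(f"pics/{n}1.png",np.clip(p[:,:,::-1]*1.5,0,255).astype(np.uint8))
E
```

```text
(no output)
```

View pics/scene1.png

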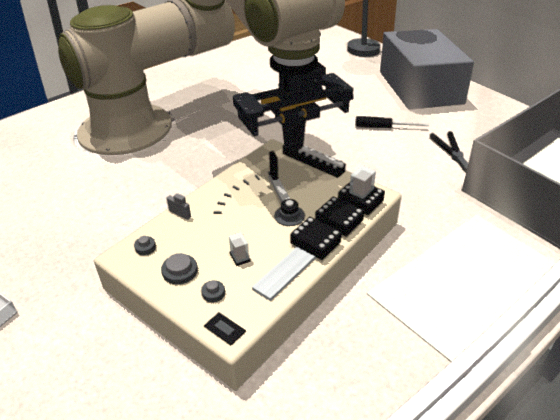

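View pics/wrist1.png

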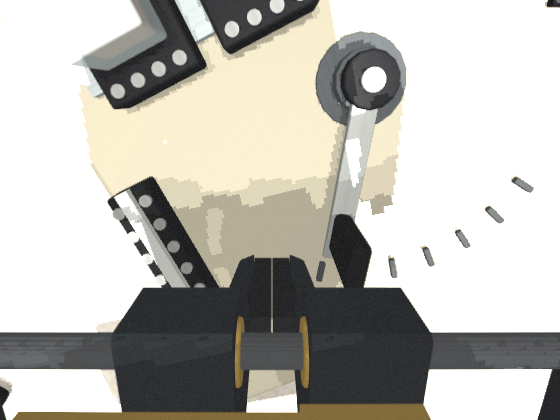

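Wrist view: the shut fingers are left of the paddle (350,250), with the pointer tip by tick 1 at (320,270) and a clear gap. I'll go down to pushing height.

Call:
move_arm --targets "0 0 12 0; 0 0 13 0; 0 0 13 0; 0 0 0 0; 0 0 0 0"

```text
time: 3.53
tool_pos: [0.4932, 0.1163, 0.107]
tool_rot: [-180.0, -0.1, -13.5]
contact_force: [0.4, 0.4, 0.8]
width: 0.0003
```

Call:
move_arm --targets "0 2 0 0; 0 2 0 0; 0 2 0 0; 0 2 0 0; 0 2 0 0"

```text
time: 3.95
tool_pos: [0.4903, 0.1063, 0.106]
tool_rot: [-180.0, -0.0, -13.5]
contact_force: [0.4, 0.9, -1.0]
width: 0.0003
```

Call:
move_arm --targets "0 2 0 0; 0 2 0 0; 0 2 0 0; 0 2 0 0; 0 2 0 0"

```text
time: 4.37
tool_pos: [0.4878, 0.0967, 0.1057]
tool_rot: [-180.0, 0.0, -13.5]
contact_force: [-0.5, 0.8, -0.2]
width: 0.0003
```

Call:
move_arm --targets "0 1.5 0 0; 0 1.5 0 0; 0 1.5 0 0; 0 1.5 0 0; 0 0 0 0"

```text
time: 4.78
tool_pos: [0.4864, 0.091, 0.1057]
tool_rot: [-180.0, 0.0, -13.5]
contact_force: [-0.8, 1.3, 0.1]
width: 0.0006
```

Call:
move_arm --targets "0 1.5 0 0; 0 1.5 0 0; 0 1.5 0 0; 0 1.5 0 0; 0 0 0 0"

```text
time: 5.2
tool_pos: [0.4849, 0.0852, 0.1057]
tool_rot: [-180.0, 0.0, -13.5]
contact_force: [-2.1, 3.8, 0.8]
width: 0.0003
```

```bash
cat > f.py <<'E'
from h import *
import sys
p,d=get_image("scene"); cv2.imwrite(f"pics/{sys.argv[1]}.png",cv2.resize(np.clip(p[100:260,100:340,::-1]*1.5,0,255).astype(np.uint8),None,fx=3,fy=3,interpolation=cv2.INTER_CUBIC))
s=sense();print(s['time'],s['tool_pos'].round(4),s['contact_force'].round(2))
E
python3 f.py s2
```

```text
5.25 [0.4849 0.0853 0.1057] [-2.28  4.15  0.6 ]
```

View pics/s2.png

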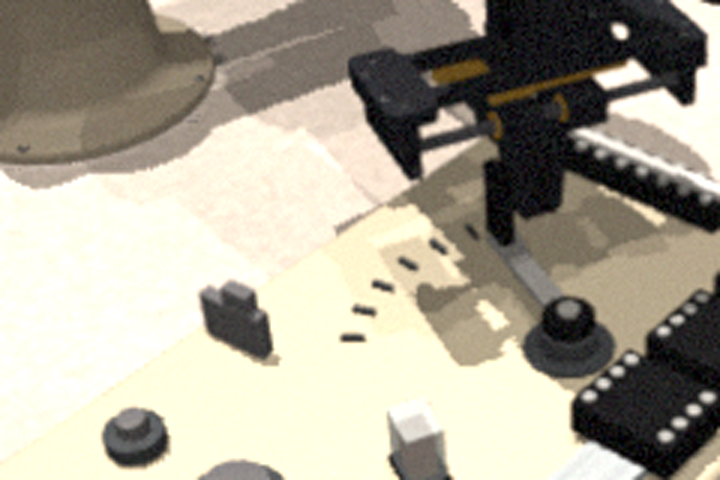

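Call:
move_arm --targets "0 1 0 0; 0 1 0 0; 0 1 0 0; 0 0 0 0; 0 0 0 0"

```text
time: 5.67
tool_pos: [0.4843, 0.0824, 0.1057]
tool_rot: [-180.0, 0.0, -13.5]
contact_force: [-2.3, 4.2, 0.4]
width: 0.0007
```

Call:
move_arm --targets "0 1 0 0; 0 1 0 0; 0 1 0 0; 0 0 0 0; 0 0 0 0"

```text
time: 6.08
tool_pos: [0.4836, 0.0796, 0.1057]
tool_rot: [-180.0, 0.0, -13.5]
contact_force: [-2.0, 5.4, 0.9]
width: 0.0009
```

Call:
move_arm --targets "0 1 0 0; 0 1 0 0; 0 1 0 0; 0 0 0 0; 0 0 0 0"

```text
time: 6.5
tool_pos: [0.4831, 0.0767, 0.1057]
tool_rot: [-180.0, -0.0, -13.5]
contact_force: [-0.7, 5.6, -0.7]
width: 0.0002
```

Call:
move_arm --targets "0 1 0 0; 0 1 0 0; 0 0 0 0; 0 0 0 0; 0 0 0 0"

```text
time: 6.92
tool_pos: [0.4827, 0.0744, 0.1057]
tool_rot: [180.0, -0.0, -13.5]
contact_force: [0.7, 1.9, -1.3]
width: 0.0007
```

Clicked between y=0.077 and 0.074: the force fell from 5.6 to about 2 N. I'll back off and check.

Call:
move_arm --targets "0 -3 0 0; 0 -6 0 0; 0 -6 0 0; 0 0 0 0; 0 0 0 0"

```text
time: 7.33
tool_pos: [0.4862, 0.0894, 0.1057]
tool_rot: [180.0, -0.0, -13.5]
contact_force: [-0.8, -0.5, 0.2]
width: 0.0004
```

```bash
cat > g.py <<'E'
from h import *
import sys
p,d=get_image("wrist"); cv2.imwrite(f"pics/{sys.argv[1]}.png",np.clip(p[:,:,::-1]*1.0,0,255).astype(np.uint8))
s=sense();print(s['time'],s['tool_pos'].round(4),s['contact_force'].round(2))
E
python3 g.py w3; python3 f.py s3
```

```text
7.3833 [0.4861 0.0892 0.1057] [-0.13 -0.03  0.05]
7.4333 [0.4861 0.0891 0.1057] [-0.64  0.61 -0.59]
```

View pics/w3.png

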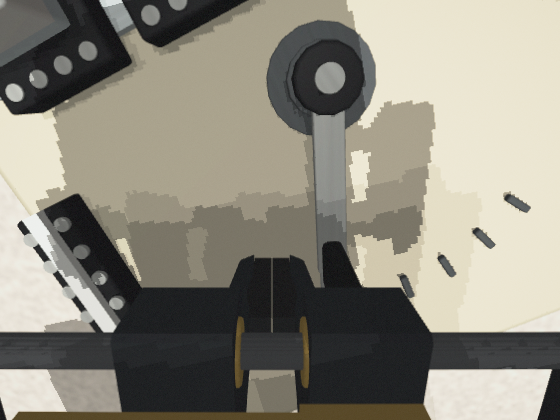

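View pics/s3.png

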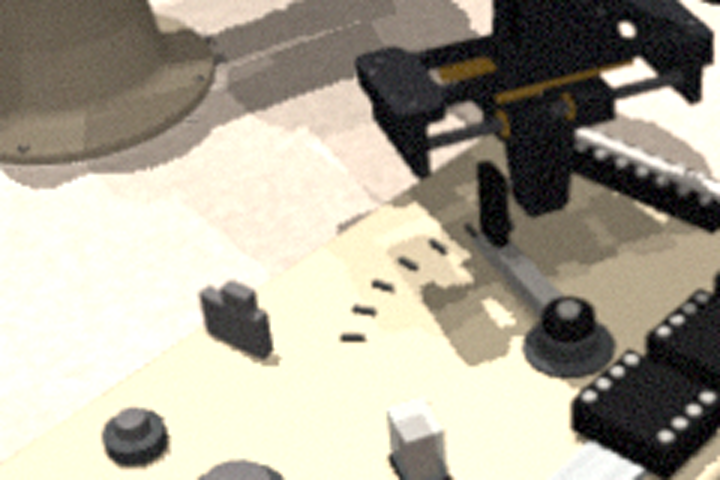

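The scene view shows the pointer tip at tick 2 (470,230), with ticks 3–7 free at (437,245)…(352,338). The lever is in line, with a gap to the fingers. Click 2 uses the same motion, turned 0.2 rad about the pivot.

Call:
move_arm --targets "0 0 0 -0.1; 0 0 0 -0.1; -3 0 0 0; -3 3.5 0 0; 0 3.5 0 0"

```text
time: 7.85
tool_pos: [0.4792, 0.0821, 0.1057]
tool_rot: [180.0, 0.0, -2.2]
contact_force: [-1.0, 0.3, -0.6]
width: 0.0004
```

Call:
move_arm --targets "0 3 0 0; 0 3 0 0; 0 3 0 0; 0 3 0 0; 0 0 0 0"

```text
time: 8.27
tool_pos: [0.4792, 0.07, 0.1057]
tool_rot: [-180.0, 0.0, -2.1]
contact_force: [-2.2, 3.5, 1.0]
width: 0.0005
```

```bash
cat > k.py <<'E'
from h import *
import sys
s=sense(); P=np.array([.5625,.0471]); psi=np.deg2rad(s['tool_rot'][2]); v=s['tool_pos'][:2]-P
x=np.array([np.cos(psi),np.sin(psi)]);y=np.array([np.sin(psi),-np.cos(psi)]);f=s['contact_force'][:2]
print('t',s['time'],'tool-frame rel pivot mm',(v@x*1000).round(1),(v@y*1000).round(1),'Fx,Fy',(f@x).round(1),(f@y).round(1))
E
python3 k.py
```

```text
t 8.2667 tool-frame rel pivot mm -84.1 -19.8 Fx,Fy -2.3 -3.4
```

Call:
move_arm --targets "0 2 0 0; 0 2 0 0; 0 2 0 0; 0 0 0 0; 0 0 0 0"

```text
time: 8.68
tool_pos: [0.479, 0.0645, 0.1057]
tool_rot: [-180.0, 0.0, -2.1]
contact_force: [-3.1, 5.2, -0.2]
width: 0.0003
```

Call:
move_arm --targets "0 1 0 0; 0 1 0 0; 0 1 0 0; 0 1 0 0; 0 0 0 0"

```text
time: 9.1
tool_pos: [0.479, 0.0606, 0.1056]
tool_rot: [-180.0, 0.0, -2.1]
contact_force: [-2.1, 5.5, 0.7]
width: 0.0002
```

Call:
move_arm --targets "0 1 0 0; 0 1 0 0; 0 0 0 0; 0 0 0 0; 0 0 0 0"

```text
time: 9.52
tool_pos: [0.4791, 0.0582, 0.1057]
tool_rot: [180.0, -0.0, -2.1]
contact_force: [-0.7, 1.8, -0.9]
width: 0.0003
```

```bash
python3 k.py
```

```text
t 9.5167 tool-frame rel pivot mm -83.8 -8.1 Fx,Fy -0.7 -1.8
```

Clicked at the same place, with the force dropping from 5.5 to 1.8 N. I'll back off as before and check.

Call:
move_arm --targets "0 -3 0 0; 0 -6 0 0; 0 -6 0 0; 0 0 0 0; 0 0 0 0"

```text
time: 9.93
tool_pos: [0.4796, 0.0737, 0.1058]
tool_rot: [180.0, -0.0, -2.0]
contact_force: [0.6, 0.0, 0.3]
width: 0.0005
```

```bash
python3 f.py s4
```

```text
9.9833 [0.4796 0.0735 0.1058] [-1.06  0.11  0.36]
```

View pics/s4.png

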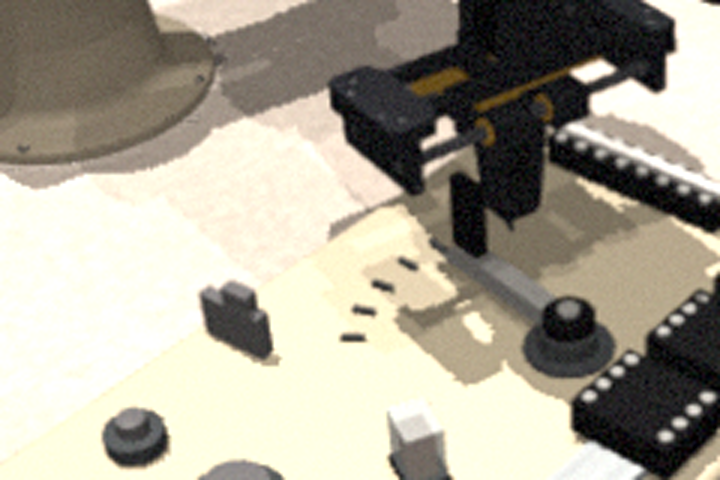

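The pointer is at tick 3 (437,245) with four ticks free to its right. Click 3 next.

Call:
move_arm --targets "0 0 0 -0.1; 0 0 0 -0.1; -3 0 0 0; -3 3.5 0 0; 0 3.5 0 0"

```text
time: 10.4
tool_pos: [0.4741, 0.0651, 0.1057]
tool_rot: [-180.0, 0.0, 9.2]
contact_force: [-0.2, -0.8, -0.4]
width: 0.0
```

Call:
move_arm --targets "0 3 0 0; 0 3 0 0; 0 3 0 0; 0 3 0 0; 0 0 0 0"

```text
time: 10.82
tool_pos: [0.4765, 0.0533, 0.1056]
tool_rot: [-180.0, 0.0, 9.3]
contact_force: [-2.5, 2.5, 1.0]
width: 0.0005
```

Call:
move_arm --targets "0 2 0 0; 0 2 0 0; 0 2 0 0; 0 0 0 0; 0 0 0 0"

```text
time: 11.23
tool_pos: [0.4774, 0.0478, 0.1056]
tool_rot: [-180.0, 0.0, 9.4]
contact_force: [-2.8, 4.0, 1.0]
width: 0.0007
```

```bash
python3 k.py
```

```text
t 11.2333 tool-frame rel pivot mm -83.9 -14.6 Fx,Fy -2.1 -4.4
```

Call:
move_arm --targets "0 1 0 0; 0 1 0 0; 0 1 0 0; 0 1 0 0; 0 0 0 0"

```text
time: 11.65
tool_pos: [0.4781, 0.044, 0.1056]
tool_rot: [-180.0, 0.0, 9.4]
contact_force: [-1.8, 4.9, 1.0]
width: 0.0003
```

Call:
move_arm --targets "0 1 0 0; 0 1 0 0; 0 0 0 0; 0 0 0 0; 0 0 0 0"

```text
time: 12.07
tool_pos: [0.4788, 0.0416, 0.1057]
tool_rot: [180.0, -0.0, 9.4]
contact_force: [-1.2, 1.8, 0.0]
width: 0.0005
```

```bash
python3 k.py
```

```text
t 12.0667 tool-frame rel pivot mm -83.5 -8.3 Fx,Fy -0.9 -2.0
```

Call:
move_arm --targets "0 -3 0 0; 0 -6 0 0; 0 -6 0 0; 0 0 0 0; 0 0 0 0"

```text
time: 12.48
tool_pos: [0.4763, 0.0569, 0.1058]
tool_rot: [180.0, -0.0, 9.4]
contact_force: [0.5, 0.0, -0.4]
width: 0.0005
```

```bash
python3 f.py s5
```

```text
12.5333 [0.4763 0.0567 0.1058] [-0.16  0.27 -0.2 ]
```

View pics/s5.png

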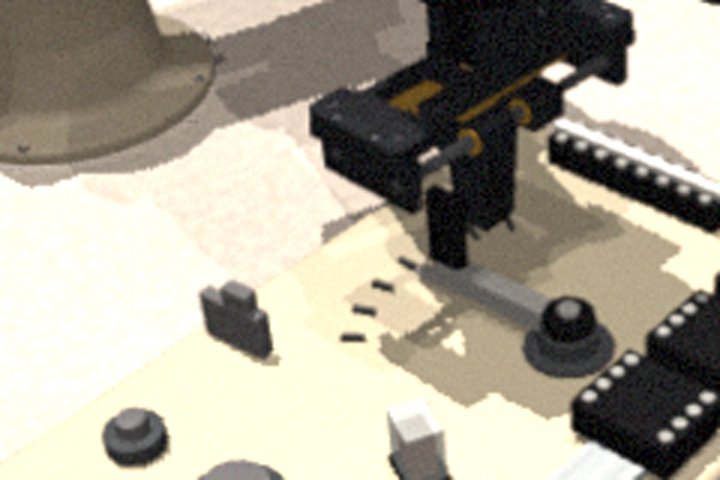

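The pointer is at tick 4 (408,263) with three ticks to its right. Last click next.

Call:
move_arm --targets "0 0 0 -0.1; 0 0 0 -0.1; -3 0 0 0; -3 3.5 0 0; 0 3.5 0 0"

```text
time: 12.95
tool_pos: [0.4726, 0.0475, 0.1057]
tool_rot: [-180.0, 0.0, 20.7]
contact_force: [-0.9, -0.1, 0.6]
width: 0.0002
```

Call:
move_arm --targets "0 3 0 0; 0 3 0 0; 0 3 0 0; 0 3 0 0; 0 0 0 0"

```text
time: 13.37
tool_pos: [0.4772, 0.0363, 0.1056]
tool_rot: [-180.0, 0.0, 20.8]
contact_force: [-3.9, 2.3, 0.9]
width: 0.0003
```

Call:
move_arm --targets "0 2 0 0; 0 2 0 0; 0 2 0 0; 0 0 0 0; 0 0 0 0"

```text
time: 13.78
tool_pos: [0.4792, 0.0312, 0.1056]
tool_rot: [-180.0, 0.0, 20.8]
contact_force: [-4.2, 2.8, 0.6]
width: 0.0011
```

```bash
python3 k.py
```

```text
t 13.7833 tool-frame rel pivot mm -83.5 -14.8 Fx,Fy -2.9 -4.1
```

Call:
move_arm --targets "0 1 0 0; 0 1 0 0; 0 1 0 0; 0 1 0 0; 0 0 0 0"

```text
time: 14.2
tool_pos: [0.4806, 0.0276, 0.1056]
tool_rot: [-180.0, 0.0, 20.8]
contact_force: [-2.7, 4.1, -0.2]
width: 0.0003
```

Call:
move_arm --targets "0 1 0 0; 0 1 0 0; 0 0 0 0; 0 0 0 0; 0 0 0 0"

```text
time: 14.62
tool_pos: [0.4818, 0.0254, 0.1057]
tool_rot: [180.0, -0.0, 20.8]
contact_force: [-0.9, 0.5, -0.9]
width: 0.0004
```

```bash
python3 k.py
```

```text
t 14.6167 tool-frame rel pivot mm -83.2 -8.4 Fx,Fy -0.7 -0.8
```

Call:
move_arm --targets "0 -3 0 0; 0 -6 0 0; 0 -6 0 0; 0 0 0 0; 0 0 0 0"

```text
time: 15.03
tool_pos: [0.4763, 0.0398, 0.1059]
tool_rot: [180.0, -0.0, 20.9]
contact_force: [-0.2, -0.1, -0.3]
width: 0.0005
```

```bash
python3 f.py s6; python3 g.py w6
```

```text
15.0833 [0.4764 0.0396 0.1059] [-0.59  0.72  0.67]
15.1333 [0.4764 0.0395 0.1058] [-0.48  0.94 -0.13]
```

View pics/s6.png

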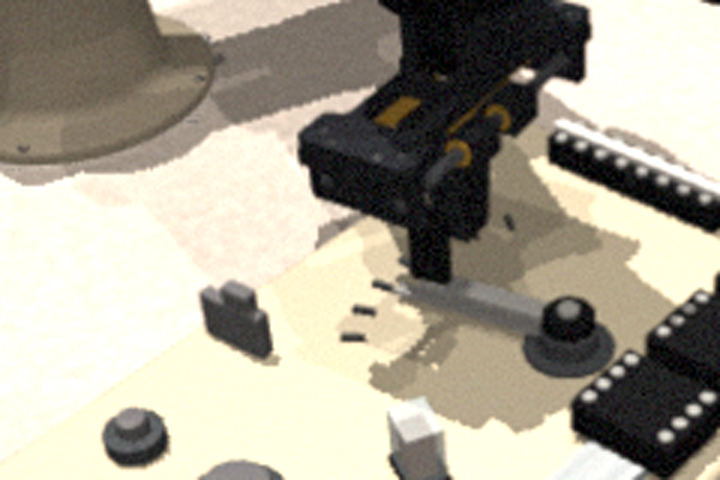

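View pics/w6.png

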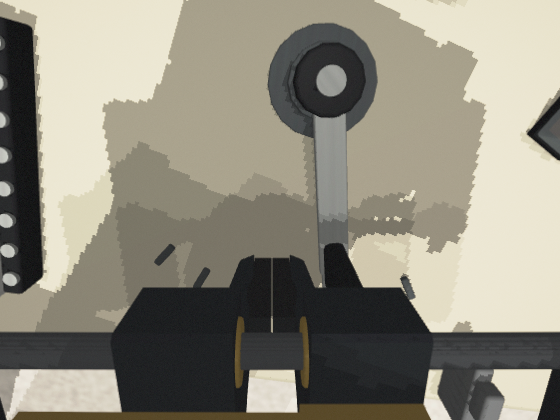

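The pointer is at tick 5 (382,286) with two ticks to its right, and the lever is in line. I'll lift and go over the wide button.

Call:
move_arm --targets "0 0 -20 0; 0 0 -25 0; 0 0 -25 0; 0 0 -20 0; 0 0 0 0"

```text
time: 15.55
tool_pos: [0.4779, 0.0391, 0.1994]
tool_rot: [179.8, -0.3, 20.8]
contact_force: [0.8, 0.4, 0.3]
width: 0.0003
```

Call:
move_arm --targets "1 35 0 0; 1 35 0 0; 1 35 0 0; 0 35 0 0; 0 35 0 0"

```text
time: 15.97
tool_pos: [0.5415, -0.1247, 0.1947]
tool_rot: [-180.0, 0.0, 20.8]
contact_force: [0.1, 0.9, 0.0]
width: 0.0003
```

Call:
move_arm --targets "0 25 0 0; 0 13 0 0; 0 0 0 0; 0 0 0 0; 0 0 0 0"

```text
time: 16.38
tool_pos: [0.5545, -0.1576, 0.1952]
tool_rot: [-179.9, 0.0, 20.9]
contact_force: [-0.3, 0.3, -0.3]
width: 0.0005
```

```bash
python3 g.py w7; python3 - <<'E'
from h import *
p,d=get_image("top"); cv2.imwrite("pics/t7.png",np.clip(p[:,:,::-1]*1.5,0,255).astype(np.uint8))
E
```

```text
16.4333 [ 0.5546 -0.1574  0.1955] [ 0.63  0.52 -0.94]
```

View pics/w7.png

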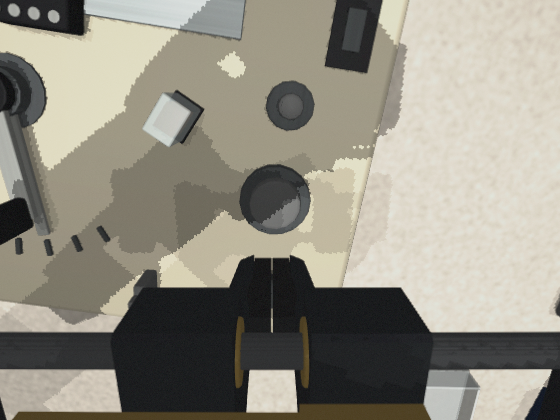

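View pics/t7.png

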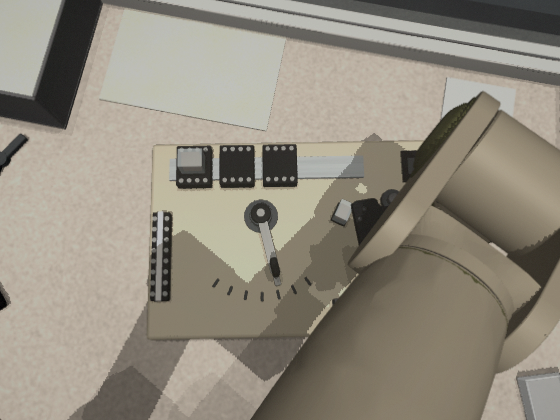

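The top view confirms the pointer at tick 5 (278,295). I'll check the button's centre from the wrist view, at about (276,197).

```bash
python3 - <<'E'
from h import *
from scipy.spatial.transform import Rotation as R
s=sense();c=get_calibration('wrist');K=np.array([[c['fx'],0,c['cx']],[0,c['fy'],c['cy']],[0,0,1]])
n=cv2.undistortPoints(np.array([[[277.,198.]]]),K,c['dist_coeffs'])[0,0]
M=c['mount'];o=M[:3,3];d=M[:3,:3]@[n[0],n[1],1]
h=s['tool_pos'][2]-.092; k=(h-o[2])/d[2]; print('button in tool mm',(o+d*k)*1000,s['tool_pos'])
E
```

```text
button in tool mm [  8.42694068   3.10624393 103.69316185] [ 0.55464676 -0.157399    0.19569316]
```

```bash
python3 - <<'E'
from h import *
from scipy.spatial.transform import Rotation as R
np.set_printoptions(precision=4,suppress=True)
s=sense();c=get_calibration('wrist');K=np.array([[c['fx'],0,c['cx']],[0,c['fy'],c['cy']],[0,0,1]])
p,D=get_image('wrist')
q=cv2.resize(np.clip(p[150:250,220:330,::-1]*1.8,0,255).astype(np.uint8),None,fx=6,fy=6,interpolation=cv2.INTER_CUBIC);cv2.imwrite('pics/b.png',q)
M=c['mount'];Rt=R.from_euler('xyz',s['tool_rot'],degrees=True).as_matrix()
v,u=np.mgrid[0:420,0:560]; n=cv2.undistortPoints(np.stack([u,v],-1).reshape(-1,1,2).astype(float),K,c['dist_coeffs']).reshape(-1,2)
X=np.c_[n,np.ones(len(n))]*D.reshape(-1,1); W=((X@M[:3,:3].T+M[:3,3])@Rt.T+s['tool_pos']).reshape(420,560,3)
for uv in [(277,198),(290,106),(180,115),(20,244),(47,247),(77,243),(103,234)]: print(uv,W[uv[1],uv[0]])
sub=W[160:240,235:320].reshape(-1,3); k=(sub[:,2]>.088)&(sub[:,2]<.097); print(k.sum(),sub[k].mean(0),sub[k].min(0),sub[k].max(0))
DT,_=get_image('top')[1],0
D0=np.load('pics/top0.npy'); uv=[(a,b) for a in range(375,420) for b in range(222,268)]; Q=bydepth('top',uv,D0); k=(Q[:,2]>.088)&(Q[:,2]<.097); print(k.sum(),Q[k].mean(0),Q[k].min(0),Q[k].max(0))
E
```

```text
(277, 198) [ 0.5636 -0.1573  0.0919]
(290, 106) [ 0.6261 -0.1425  0.0899]
(180, 115) [ 0.5964 -0.0788  0.1075]
(20, 244) [0.4486 0.0208 0.0733]
(47, 247) [ 0.4545 -0.0008  0.0744]
(77, 243) [ 0.4667 -0.0228  0.0743]
(103, 234) [ 0.4816 -0.0405  0.074 ]
1947 [ 0.5587 -0.1574  0.0913] [ 0.5394 -0.1761  0.0881] [ 0.5764 -0.1392  0.094 ]
502 [ 0.5556 -0.1575  0.0923] [ 0.5382 -0.1768  0.0885] [ 0.5744 -0.1395  0.0968]
```

View pics/b.png

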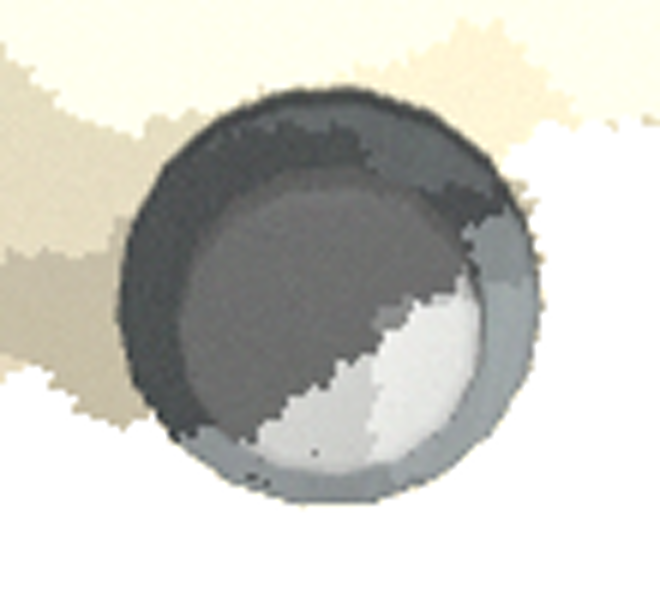

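My earlier pixel was the collar's centre. The button-top centroid reads (0.5587,-0.1574) from the wrist and (0.5556,-0.1575) from the top camera, so the tool is within 2–4 mm. I'll shift 2 mm and descend.

Call:
move_arm --targets "2 0.5 20 0; 0 0 25 0; 0 0 25 0; 0 0 15 0; 0 0 5 0"

```text
time: 17.0
tool_pos: [0.5558, -0.1573, 0.1034]
tool_rot: [-179.8, 0.2, 20.9]
contact_force: [0.2, 0.9, -0.7]
width: 0.0004
```

Call:
move_arm --targets "0 0 0 0; 0 0 0 0; 0 0 2 0; 0 0 2 0; 0 0 0 0"

```text
time: 17.42
tool_pos: [0.557, -0.1583, 0.102]
tool_rot: [180.0, -0.0, 20.8]
contact_force: [-0.2, -0.4, -0.0]
width: 0.0004
```

Call:
move_arm --targets "0 0 2 0; 0 0 2 0; 0 0 2 0; 0 0 1 0; 0 0 0 0"

```text
time: 17.83
tool_pos: [0.5568, -0.1582, 0.0944]
tool_rot: [-180.0, 0.0, 20.8]
contact_force: [-0.0, -0.7, -0.2]
width: 0.0008
```

Call:
move_arm --targets "0 0 1 0; 0 0 1 0; 0 0 1 0; 0 0 0 0; 0 0 0 0"

```text
time: 18.25
tool_pos: [0.557, -0.1583, 0.0919]
tool_rot: [180.0, -0.0, 20.8]
contact_force: [-0.1, 0.5, 1.6]
width: 0.0006
```

Call:
move_arm --targets "0 0 1 0; 0 0 1 0; 0 0 0 0; 0 0 0 0; 0 0 0 0"

```text
time: 18.67
tool_pos: [0.557, -0.1583, 0.0899]
tool_rot: [180.0, -0.0, 20.8]
contact_force: [-0.3, -0.3, 3.1]
width: 0.0007
```

Call:
move_arm --targets "0 0 1 0; 0 0 1 0; 0 0 0 0; 0 0 0 0; 0 0 0 0"

```text
time: 19.08
tool_pos: [0.557, -0.1583, 0.0878]
tool_rot: [180.0, -0.0, 20.8]
contact_force: [-0.5, 0.1, 3.5]
width: 0.0007
```

Call:
move_arm --targets "0 0 1 0; 0 0 0.5 0; 0 0 0 0; 0 0 0 0; 0 0 0 0"

```text
time: 19.5
tool_pos: [0.557, -0.1583, 0.0864]
tool_rot: [180.0, -0.0, 20.8]
contact_force: [-1.4, 0.6, 5.5]
width: 0.0005
```

Call:
move_arm --targets "0 0 0.5 0; 0 0 0 0; 0 0 0 0; 0 0 0 0; 0 0 0 0"

```text
time: 19.92
tool_pos: [0.557, -0.1583, 0.0864]
tool_rot: [180.0, -0.0, 20.9]
contact_force: [-2.9, 1.0, 9.6]
width: 0.0004
```

Call:
move_arm --targets "0 0 0.5 0; 0 0 0 0; 0 0 0 0; 0 0 0 0; 0 0 0 0"

```text
time: 20.33
tool_pos: [0.557, -0.1583, 0.0863]
tool_rot: [180.0, -0.0, 20.8]
contact_force: [-3.7, 1.8, 13.1]
width: 0.0004
```

The button is on its stop: z stayed at 0.0864 while the force rose. I'll release it and lift away.

Call:
move_arm --targets "0 0 -2 0; 0 0 -2 0; 0 0 -3 0; 0 0 -4 0; 0 0 -8 0"

```text
time: 20.75
tool_pos: [0.5563, -0.158, 0.1035]
tool_rot: [-179.9, 0.1, 20.8]
contact_force: [-0.3, 0.2, 0.5]
width: 0.0005
```

Call:
move_arm --targets "0 0 -20 0; 0 0 -25 0; 0 0 -25 0; 0 0 -25 0; 0 0 -20 0"

```text
time: 21.17
tool_pos: [0.5569, -0.1582, 0.2215]
tool_rot: [180.0, -0.0, 20.8]
contact_force: [0.3, 0.1, -0.7]
width: 0.0001
```

Call:
move_arm --targets "-35 10 0 0; -35 10 0 0; -35 10 0 0; -35 10 0 0; -35 10 0 0"

```text
time: 21.58
tool_pos: [0.4096, -0.2677, 0.2195]
tool_rot: [-180.0, 0.0, 20.9]
contact_force: [0.6, -0.7, 0.1]
width: 0.0001
```

Call:
move_arm --targets "-15 25 0 0; -15 25 0 0; -15 25 0 0; 0 0 0 0; 0 0 0 0"

```text
time: 22.0
tool_pos: [0.3953, -0.3539, 0.2191]
tool_rot: [-179.9, 0.0, 20.7]
contact_force: [0.1, 0.7, 0.4]
width: 0.0008
```

```bash
python3 - <<'E'
from h import *
np.set_printoptions(precision=4,suppress=True)
print(sense())
p,d=get_image("top"); cv2.imwrite("pics/t8.png",np.clip(p[:,:,::-1]*1.5,0,255).astype(np.uint8))
p,d2=get_image("scene"); cv2.imwrite("pics/s8.png",np.clip(p[:,:,::-1]*1.5,0,255).astype(np.uint8))
print(bydepth('top',[(397,245),(391,199),(399,299),(343,208),(338,303)],d))
E
```

```text
{'time': 22.0, 'qpos': array([-54.5019,  19.5504,  86.5878,   0.008 ,  73.9127,  14.7609]), 'joint_vel': array([ 2.2615, -1.3089,  1.693 ,  0.2307, -0.0984,  0.548 ]), 'joint_torque': array([ -1.9866, -40.2459, -25.7236,  -0.0331,  -0.0718,  -0.1224]), 'tool_pos': array([ 0.3953, -0.3539,  0.2191]), 'tool_rot': array([-179.9488,    0.0055,   20.735 ]), 'contact_force': array([0.1369, 0.7241, 0.4171]), 'moment': array([-0.0077, -0.0432, -0.024 ]), 'width': 0.0008058214280265469}
[[ 0.5546 -0.1585  0.0928]
 [ 0.6222 -0.1403  0.0897]
 [ 0.4781 -0.1726  0.0924]
 [ 0.5898 -0.0701  0.1095]
 [ 0.4543 -0.0855  0.1123]]
```

View pics/t8.png

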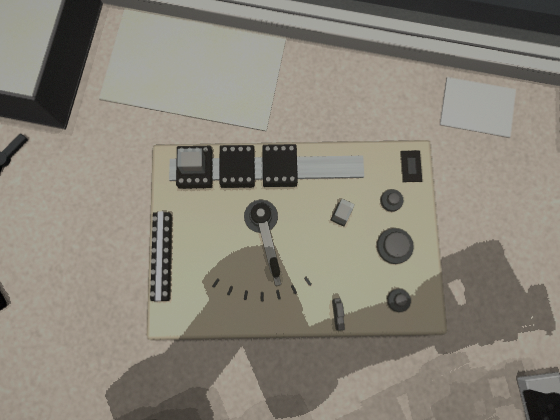

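View pics/s8.png

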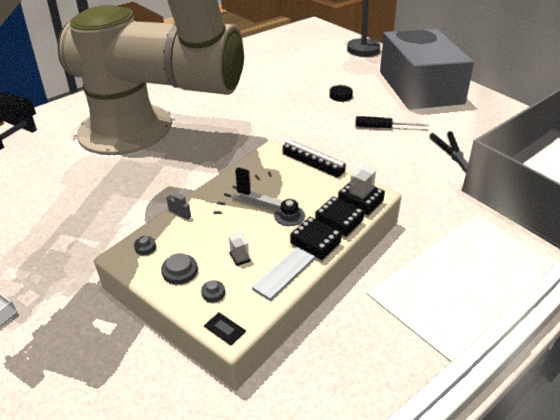

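The pointer is at tick 5 (tip near (277,283), tick at (278,295)). The wide button is up again at z≈0.092, the relay and clamp haven't moved, and the arm is clear.

```bash
python3 -c "
from rig import *
print(close_job())"
```

```text
the job is handed in; nothing more can be done
None
```

The pointer rests at the fifth tick, the wide button was pressed all the way down and released, and I handed the job in at about 22 s of the 72 s allowed.

- **Lever:** The pointer started at tick 1, so it took four single clicks. The highest push I read was about 6 N, against the 15 N limit. After each click I backed the fingers off and let the lever spring fully back. Pictures then showed ticks 2, 3, 4 and 5 in turn.
- **Wide button:** It reached its stop after about 6 mm of travel at about 5.5 N. I then pressed two further 0.5 mm steps to be sure of the stop. That raised the force to about 13 N, which is more than a strictly gentle press needed.
- **Last check:** The final top and scene pictures show the pointer at tick 5 with the lever in line. The wide button is back up at about 92 mm above the table. The relay, clamp and small buttons were not touched and measure as they did at the start. One depth reading on the near small button differed by about 3 mm between pictures (0.0889 and 0.0924 m), which I took as depth noise. The arm is clear and reads no contact force.
- **Disagreement:** The wrist and top cameras differed by about 3 mm on the button's position. I aimed between the two, and the fingers fit within the button's top either way.

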